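# Offer up the second half of a horn tube over the first in its gluing cradle

### The job

Lay the half of the horn tube that has the two dowels into the pocket of the gluing cradle, hollow side up and its wide end at the wide end of the pocket; set it down gently, not dropped, so that it sits fully home, and let go of it. Then take the other half and carry it, hollow side down, over the raised toggle clamps without touching them, and finish while still holding it level over the first half, wide end to wide end, with its two holes straight above the two dowels and about 1 cm of air above the dowel tips, so that I can brush the glue on: do not let the halves touch, do not put it down and do not let go. Leave the other things on the bench where they are.

Things in the scene. Friction and masses are not known exactly. Their poses are not given: they have to be found in the camera images.
- lower_half: dowelled half of the horn tube: pale wood, 220 mm long, 44 mm wide at the narrow end, 60 at the wide end, 52 at the middle, 28 thick, about 0.16 kg; half-round bore (radius 8 to 16 mm) and two 8 mm dowels, 8 mm proud, on its joint face. Lies hollow side up. Grip it across the middle (fingers along its y). Origin: centre of the flat underside; x to the wide end, z up, out of the hollow
- upper_half: other half of the horn tube: same outline, 28 mm thickness and bore, but two holes (9 mm, 12 deep) in its joint face instead of dowels. Lies hollow side down, flat back up. Grip it across the middle. Origin: centre of the joint face (its underside); x to the wide end, z up to the back. In line over the dowelled half, its axes are parallel to that half's
- cradle: fixed gluing cradle: plywood base 290 x 200 x 18 mm; four cheeks and two end stops, 14 mm high, make a tapered pocket (play 2.5 mm each side, 3 each end). No cheeks within 45 mm of the middle: room for fingers. Four open steel toggle clamps at its corners (x +-98, y +-50 to +-117 mm) rise 100 mm above the bench. Origin: on the bench under the pocket's centre; x to the pocket's wide end, z up
- seat (a point): centre of the pocket's floor, the top of the plywood, 18 mm above the bench; axes as the cradle's. The origin of the dowelled half comes here
- dowel_narrow (a point): tip of the dowel near the narrow end, at (-92, 15, 36) mm in the frame of the dowelled half
- dowel_wide (a point): tip of the dowel near the wide end, at (92, -22, 36) mm in the frame of the dowelled half
- hole_narrow (a point): mouth of the hole near the narrow end, at (-92, 15, 0) mm in the frame of the other half; it belongs over dowel_narrow
- hole_wide (a point): mouth of the hole near the wide end, at (92, -22, 0) mm in the frame of the other half; it belongs over dowel_wide
- gouge: bystander, leave alone: carving gouge lying flat, 253 mm long, 29 mm thick wooden handle
- rasp: bystander, leave alone: wood rasp with a dark handle lying flat, 280 mm long, 27 mm high
- mallet: bystander, leave alone: mallet with a black head (72 mm dia., 90 mm long) and a wooden handle, lying; origin under the head
- glue_bottle: bystander, leave alone: white glue bottle, 60 mm dia., 150 mm tall, standing
- glue_pot: bystander, leave alone: glass pot, 68 mm dia., 70 mm tall, with a brush standing in it to 136 mm
- bar_clamp: bystander, leave alone: steel bar clamp lying flat, 300 mm long, 105 mm wide, 28 mm high; origin at its end by the fixed jaw
- try_square: bystander, leave alone: try square lying flat, wooden stock 115 mm, steel blade 160 mm, 20 mm high
There are look-alikes about, which are no part of the job. Leave any blue look-alike of the upper_half alone.

How it is judged (in metres and radians):
On the way:
1. the dowelled half sits home in the cradle's pocket, hollow side up, wide end to wide end, and is let go (z of lower_half in the frame of seat between -0.003 and 0.003 m and x of lower_half in the frame of seat between -0.006 and 0.006 m and y of lower_half in the frame of seat between -0.005 and 0.005 m and angle between lower_half's own z axis and vertical below 0.04 rad and x of dowel_wide in the frame of seat above 0.08 m and contact force between lower_half and the fingers below 0.1 N), for 0.3 s.
At the end, for the whole second after the job is handed in: Dowelled half home in the pocket (within 3 mm high, 6 along, 5 across), hollow up, wide end to wide end, let go; other half gripped (over 1 N), still, level within 0.06 rad, hollow down, touching neither half nor cradle, each hole within 4 mm sideways of its dowel and 4 to 17 mm above its tip (all of step 1 and horizontal distance between hole_narrow and dowel_narrow below 0.004 m and z of hole_narrow in the frame of dowel_narrow between 0.004 and 0.017 m and horizontal distance between hole_wide and dowel_wide below 0.004 m and z of hole_wide in the frame of dowel_wide between 0.004 and 0.017 m and angle between upper_half's own z axis and vertical below 0.06 rad and contact force between upper_half and the fingers above 1 N and contact force between upper_half and lower_half below 0.05 N and contact force between upper_half and cradle below 0.05 N and linear speed of upper_half below 0.01 m/s); the arm keeps its last pose, push and grip.
It fails at once if the two halves touch (contact force between upper_half and lower_half above 0.5 N).
It fails at once if the second half strikes the cradle or its clamps (contact force between upper_half and cradle above 0.5 N).
It fails at once if a half is dropped (falls faster than 0.5 m/s out of the fingers) ((linear speed of lower_half above 0.5 m/s and contact force between lower_half and the fingers below 0.05 N) or (linear speed of upper_half above 0.5 m/s and contact force between upper_half and the fingers below 0.05 N)).
It fails at once if a bystander on the bench is moved by more than 30 mm (distance of any of gouge, rasp, mallet, glue_bottle, glue_pot, bar_clamp, try_square from where it was at the start of the episode above 0.03 m).
It also fails if it takes over 61 s, if anything falls off the work surface, if the arm or the gripper's body presses on something with over 40 N, if the wrist force passes 120 N, or if a joint passes its speed limit or range.

### The arm

A 6-joint arm with a two-finger parallel gripper is mounted at the origin on the work surface. World frame = base frame: x ahead of the robot, y to its left, z up, the work surface at z = 0. Lengths are in mm, angles in degrees, forces in N, time in s.
With the tool pointing down it reaches from about 375 to 900 mm from the base axis. Payload 3.1 kg.
Tool frame: the origin (TCP) lies at the very end of the fingers, on their centre line; the grasp point (between the pads) lies 19 mm behind it (pinch_z is the distance from the TCP to the grasp point, in mm); z points along the fingers, y is the line along which they close (so a half turn about z gives the same grasp; the last joint's range is limited). The gripper opens to 87 mm and grips with 3 to 60 N. Pads are 19 mm wide; open, the fingers measure 117 mm over their backs; the gripper's body (75 mm by 190 mm) begins 51 mm behind the grasp point.
Start: joints at [-79.211, 30.224, 82.088, -0, 67.689, -10.227], TCP at [224.165, -583.392, 222.548] pointing down, gripper open.
Joint ranges: [-176.69, 176.69], [-43.24, 126.21], [12.49, 139.97], [-82, 262], [0, 151.66], [-163.58, 163.58]. Speed limits (degrees/s): [159.86, 159.86, 180, 180, 180, 180].

### API

Orientations are given as [roll, pitch, yaw] about the fixed x, y, z axes, in that order (R = Rz(yaw) Ry(pitch) Rx(roll)).
In Python, from bench import state, read_camera, job_done, pinch_z gives the robot as it stands.
- The arm moves only by the tool jog_arm, never from a script. Its arguments are lists of equal length, an entry for each row: "slide": the shift along the tool's x, y, z in mm, a list of three; "angular": the turn, a rotation vector about the tool's x, y, z in rad, a list of three; "gripper": the opening, from 0 (shut) to 1 (fully open). A call has 1 to 20 rows; each row shifts and turns the commanded pose from where the row before left it, along the tool's axes as they then stand; what a row does not reach is not made up. A row lasts 1/12 s, in which the tool goes at most 41.7 mm and 7.16 degrees, less where a joint would pass 70% of its speed; a pose out of reach is approached as far as the arm can. A call is refused whole if a number of a shift passes 41.7 or a number of a turn 0.125, either way. A call with a gripper value outside its range is refused whole. The fingers move at their own pace and stop on an object; the grip force is fixed at half the most. Time passes only in rows, so rows that do not move let the fingers close. It gives the time, the measured TCP pose, the force, the opening and the grip force at its end, in the units of the state.
- state(): the state, without advancing time (a new reading comes with each control period).
- read_camera(name): name is "side" or "top" or "wrist"; returns a dict with "img" (400x640x3 uint8, blue, green, red), "vfov" (degrees; the focal length in pixels is half the picture's height over the tangent of half this angle, whatever the lens; pixels are square), "cx", "cy" (the principal point, pixels), "dist_coeffs" ([k1, k2, p1, p2, k3] as OpenCV has them; the pictures are not rectified), "extrinsics" (4x4, takes a point from camera to world coordinates); the wrist camera has in their place "tool_from_camera" (4x4, takes a point from camera to tool coordinates, whose origin is the TCP and whose axes are the flange's). Camera axes: x right, y down, z forward; pixel columns grow to the right and rows downward; lengths in mm; the calibration is good to about 2 mm. A picture is of the moment at which its call begins: read the wrist's pose just before it. There is no depth.
- job_done(): hands the job in; it is judged then, once.
The state is a dict: "time_s": time; "q": joint angles; "joint_vel": joint speeds; "joint_torque": joint torques, N m; "position": TCP position; "orientation": TCP orientation; "force": force on the tool from outside, world axes, zero at the start; "torque": the same for the moment, N m; "grip_width": finger opening in mm; "gripper_force": force on a finger pad.
Only numpy, scipy, OpenCV 4.12 (cv2) and the standard library are available. Lean on these libraries where they do the work, as an engineer would, in place of code of your own. Each camera call takes 0.05 s, during which the arm holds its last target. There are 200 camera calls.

## Working session

There is one attempt and no reset: what is moved stays moved. The work goes in short steps, Python scripts to look and compute and a tool call to move; the robot and the scene stay as the last step left them, time stands still between calls to the robot, and variables do not carry over. Pictures are saved under pics/ and viewed, at most 10 in all, crops included, and the job is handed in when it is done.

Besides the shell and the picture viewer there is one more tool, called after "Call:" as name(argument=value, ...) on one line, values as JSON. jog_arm: Moves the arm, as the interface text tells. Its arguments: {"type":"object","properties":{"slide":{"type":"array"},"angular":{"type":"array"},"gripper":{"type":"array"}},"required":["slide","angular","gripper"]}

```bash
mkdir -p pics; ls; python3 - <<'E'
from bench import *
import cv2
s=state();print(s)
for n in ("top","side"):
    c=read_camera(n);cv2.imwrite(f"pics/{n}0.png",c["img"]);print(n,{k:v for k,v in c.items() if k!="img"})
E
```

```text
pics
{'time_s': 0.0, 'q': array([-7.92122177e+01,  3.02781379e+01,  8.21565474e+01, -6.86458091e-04,
        6.76866844e+01, -1.02249669e+01]), 'joint_vel': array([-0.05669953, -0.12513945,  0.02862929, -0.01355997, -0.04732067,
        0.04107749]), 'joint_torque': array([ 1.14315571e-03, -4.40041852e+01, -1.76590669e+01,  6.34805532e-02,
        5.80442918e-02, -1.44177684e-04]), 'position': array([ 224.02059487, -582.69930854,  221.57959585]), 'orientation': array([-1.79880445e+02, -2.09203195e-02,  2.10129886e+01]), 'force': array([ 0.13524027, -0.24031301,  0.1373986 ]), 'torque': array([-0.02868998, -0.00462087, -0.0438944 ]), 'gripper_force': 0.0, 'grip_width': 86.88102001070811}
top {'vfov': 44.47069242543677, 'cx': 318.9267084660843, 'cy': 206.56254517554973, 'dist_coeffs': array([-0.12348078,  0.        ,  0.        ,  0.        ,  0.        ]), 'extrinsics': array([[-7.42245287e-03, -9.86378477e-01,  1.64324092e-01,
         2.71936182e+02],
       [-9.99962666e-01,  6.59444707e-03, -5.58381366e-03,
        -7.10093957e+01],
       [ 4.42412708e-03, -1.64359403e-01, -9.86390599e-01,
         1.55261779e+03],
       [ 0.00000000e+00,  0.00000000e+00,  0.00000000e+00,
         1.00000000e+00]])}
side {'vfov': 42.51634611533068, 'cx': 322.86107971649176, 'cy': 200.14235315870798, 'dist_coeffs': array([0.01614864, 0.        , 0.        , 0.        , 0.        ]), 'extrinsics': array([[-9.98485584e-01, -2.09512849e-02,  5.08682862e-02,
         4.40905432e+02],
       [-5.26352485e-02,  6.32772003e-01, -7.72547165e-01,
         9.68547814e+02],
       [-1.60021716e-02, -7.74054672e-01, -6.32916499e-01,
         9.00418015e+02],
       [ 0.00000000e+00,  0.00000000e+00,  0.00000000e+00,
         1.00000000e+00]])}
```

View pics/top0.png

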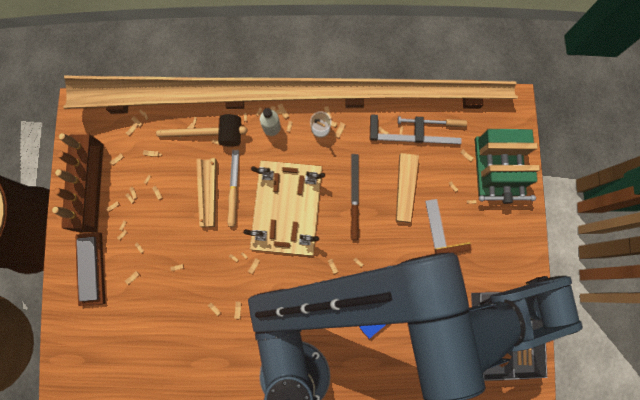

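View pics/side0.png

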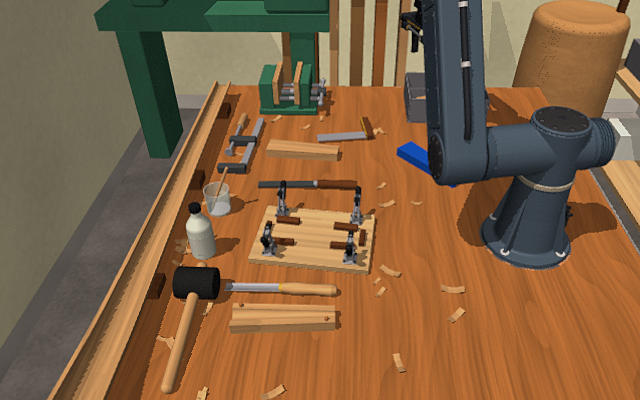

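The top view shows the dowelled half at about (206,193), the cradle at (287,208), the other half at (407,188) and the blue look-alike at (372,330). Next I'll enlarge the three work areas.

```bash
cat > h.py <<'E'
import numpy as np, cv2
from scipy.spatial.transform import Rotation as R
from bench import *
def K(c):
    f=c["img"].shape[0]/2/np.tan(np.radians(c["vfov"]/2)); return np.array([[f,0,c["cx"]],[0,f,c["cy"]],[0,0,1]])
def T_tool(s):
    T=np.eye(4);T[:3,:3]=R.from_euler("xyz",s["orientation"],degrees=True).as_matrix();T[:3,3]=s["position"];return T
def look(n):
    s=state();c=read_camera(n)
    c["T"]=c["extrinsics"] if n!="wrist" else T_tool(s)@c["tool_from_camera"]
    return c
def cast(c,uv,z):
    uv=np.array(uv,float).reshape(-1,1,2);p=cv2.undistortPoints(uv,K(c),c["dist_coeffs"])[:,0]
    d=np.c_[p,np.ones(len(p))]@c["T"][:3,:3].T;o=c["T"][:3,3]
    return o+d*((np.reshape(z,(-1,1))-o[2])/d[:,2:])
def proj(c,P):
    M=np.linalg.inv(c["T"]);return cv2.projectPoints(np.array(P,float).reshape(-1,3),cv2.Rodrigues(M[:3,:3])[0],M[:3,3],K(c),c["dist_coeffs"])[0][:,0]
E
python3 - <<'E'
import cv2,numpy as np
a=cv2.imread("pics/top0.png")
def cr(x,y,w,h,s): return cv2.resize(a[y:y+h,x:x+w],(w*s,h*s),interpolation=cv2.INTER_CUBIC)
o=np.zeros((600,800,3),np.uint8)
b=cr(240,150,90,115,5);o[:575,:450]=b
o[:300,450:618]=cr(190,150,28,100,6)[:300] if 0 else cv2.resize(a[153:233,188:222],(168,300))[:300]
o[:300,625:793]=cv2.resize(a[146:230,390:424],(168,300))
cv2.imwrite("pics/crop0.png",o)
E
```

```text
(no output)
```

View pics/crop0.png

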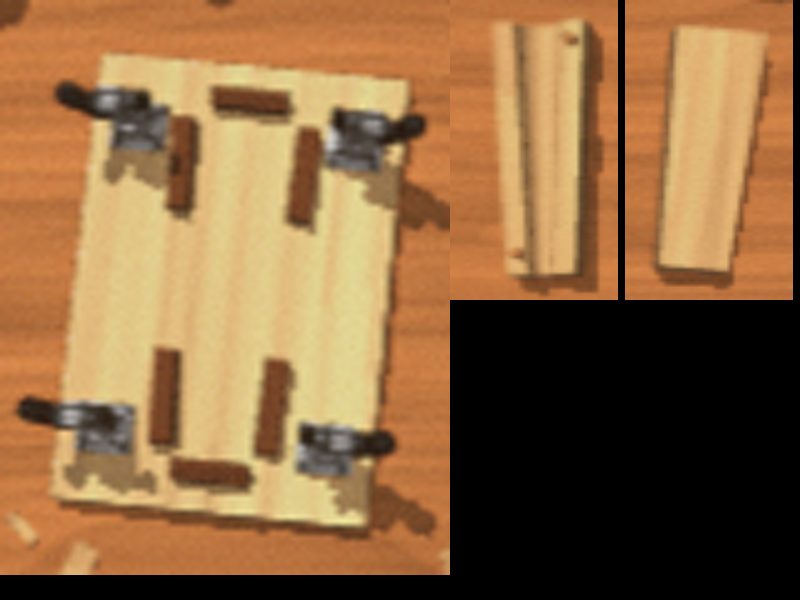

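```bash
python3 - <<'E'
from h import *
np.set_printoptions(precision=1,suppress=True)
c=look("top")
P=cast(c,[[240+x/5,150+y/5] for x,y in [(105,55),(408,80),(365,525),(52,495)]],18)
print(P,P.mean(0), np.degrees(np.arctan2(*( (P[0]+P[1]-P[2]-P[3])[[1,0]]))))
for nm,x0,y0,sy,pts in (("low",188,153,300/80,[(495,22),(588,20),(580,275),(508,275)]),("up",390,146,300/84,[(677,27),(768,33),(730,272),(660,265)])):
    x1=450 if nm=="low" else 625
    P=cast(c,[[x0+(x-x1)/(168/34),y0+y/sy] for x,y in pts],28)
    print(nm,P.mean(0), np.degrees(np.arctan2(*( (P[0]+P[1]-P[2]-P[3])[[1,0]]))),np.linalg.norm(P-np.roll(P,1,0),axis=1))
w=look("wrist");print({k:v for k,v in w.items() if k!="img"});cv2.imwrite("pics/w0.png",w["img"])
E
```

```text
[[678.4 106.7  18. ]
 [660.3 -89.3  18. ]
 [373.9 -60.   18. ]
 [393.8 136.7  18. ]] [526.6  23.5  18. ] -5.927727578062806
low [575.3 278.4  28. ] 2.270508263407129 [220.6  61.6 221.2  46.6]
up [ 586.3 -361.8   28. ] -6.922691787502972 [218.2  60.3 221.   45.4]
{'vfov': 62.27979733416745, 'cx': 316.7979549518424, 'cy': 205.31969985594256, 'dist_coeffs': array([-0.,  0.,  0.,  0.,  0.]), 'tool_from_camera': array([[   0. ,   -1. ,   -0.3,   81.6],
       [   1. ,    0. ,    0. ,    1.9],
       [  -0. ,   -0.3,    1. , -161.7],
       [   0. ,    0. ,    0. ,    1. ]]), 'T': array([[   0.4,   -0.9,   -0.3,  301. ],
       [  -0.9,   -0.3,   -0.1, -555.6],
       [  -0. ,    0.3,   -1. ,  383.5],
       [   0. ,    0. ,    0. ,    1. ]])}
```

Call:
jog_arm(slide=[[0, 0, 0], [0, 0, 0], [0, 0, 0], [0, 0, 0], [20, -16, 0], [27, -22, 0], [27, -22, 0], [27, -22, 0], [27, -22, 0], [27, -22, 0], [27, -22, 0], [27, -22, 0], [27, -22, 0], [27, -22, 0], [27, -22, 0], [20, -16, 0], [0, 0, 0], [0, 0, 0]], angular=[[0, 0, 0.122], [0, 0, 0.122], [0, 0, 0.122], [0, 0, 0.122], [0, 0, 0], [0, 0, 0], [0, 0, 0], [0, 0, 0], [0, 0, 0], [0, 0, 0], [0, 0, 0], [0, 0, 0], [0, 0, 0], [0, 0, 0], [0, 0, 0], [0, 0, 0], [0, 0, 0], [0, 0, 0]], gripper=[1, 1, 1, 1, 1, 1, 1, 1, 1, 1, 1, 1, 1, 1, 1, 1, 1, 1])

```text
time_s: 1.7
position: [563.2, -369.4, 222.0]
orientation: [-180.0, 0.1, -6.8]
force: [-0.8, 1.0, 0.4]
grip_width: 87.4
gripper_force: 0.0
```

```bash
python3 - <<'E'
from h import *
import pickle
w=look("wrist");pickle.dump(w,open("wu.pkl","wb"));cv2.imwrite("pics/wu.png",w["img"])
t=look("top");pickle.dump(t,open("tu.pkl","wb"));s=state();print(s["time_s"],s["position"],s["orientation"])
E
```

```text
1.8 [ 561.52091165 -370.97339432  222.15960582] [-1.79998628e+02  7.64815512e-02 -6.95410538e+00]
```

View pics/wu.png

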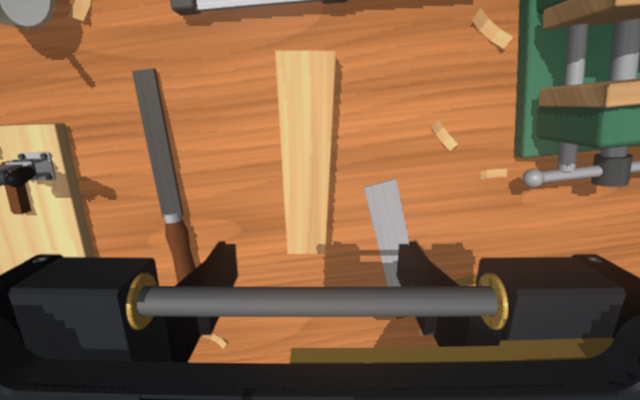

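The half's top face is fully visible, with corners near (275,51), (336,51), (326,254), (288,254). I'll extract the outline precisely.

```bash
cat >> h.py <<'E'
def quad(c,roi,z,thr=(12,60,150),hi=(30,150,255)):
    x0,y0,x1,y1=roi
    m=cv2.inRange(cv2.cvtColor(c["img"],cv2.COLOR_BGR2HSV),thr,hi);k=np.zeros_like(m);k[y0:y1,x0:x1]=m[y0:y1,x0:x1]
    k=cv2.morphologyEx(k,cv2.MORPH_CLOSE,np.ones((5,5)));k=cv2.morphologyEx(k,cv2.MORPH_OPEN,np.ones((3,3)))
    cs,_=cv2.findContours(k,cv2.RETR_EXTERNAL,cv2.CHAIN_APPROX_NONE);q=max(cs,key=cv2.contourArea)
    q=cv2.approxPolyN(q,4,ensure_convex=True)[0].reshape(-1,2)
    return q,cast(c,q,z)
def half_pose(P):  # 4 corners of a half's face -> centre, yaw towards the wide end
    e=[(np.linalg.norm(P[i]-P[i-1]),(P[i]+P[i-1])/2) for i in range(4)]
    e.sort(key=lambda t:t[0]);n,w=e[0],e[1]
    d=w[1]-n[1];return (n[1]+w[1])/2,np.degrees(np.arctan2(d[1],d[0])),[a[0] for a in e],np.linalg.norm(d)
E
python3 - <<'E'
from h import *
import pickle
np.set_printoptions(precision=1,suppress=True)
w=pickle.load(open("wu.pkl","rb"))
hs=cv2.cvtColor(w["img"],cv2.COLOR_BGR2HSV);print([hs[y,x] for x,y in [(300,100),(310,200),(290,60),(255,100),(255,200),(335,150)]])
q,P=quad(w,(262,35,350,268),28);print(q,half_pose(P))
E
```

```text
[array([ 18, 108, 231], dtype=uint8), array([ 16, 117, 226], dtype=uint8), array([ 19, 107, 229], dtype=uint8), array([ 13, 158, 191], dtype=uint8), array([ 13, 157, 202], dtype=uint8), array([ 13, 149, 139], dtype=uint8)]
[[335  49]
 [333 254]
 [286 254]
 [274  49]] (array([ 588.6, -363.2,   28. ]), np.float64(-5.824049958773055), [np.float64(55.37095026235881), np.float64(60.391720798314495), np.float64(221.78743473653716), np.float64(221.9508342050622)], np.float64(221.8549433744389))
```

Call:
jog_arm(slide=[[-8, -28, 0], [-10.5, -38, 0], [-10.5, -38, 0], [-10.5, -38, 0], [-10.5, -38, 0], [-10.5, -38, 0], [-10.5, -38, 0], [-10.5, -38, 0], [-10.5, -38, 0], [-10.5, -38, 0], [-5, -14, 0], [0, 0, 0], [0, 0, 0], [0, 0, 0]], angular=[[0, 0, 0], [0, 0, 0], [0, 0, 0], [0, 0, 0], [0, 0, 0], [0, 0, 0], [0, 0, 0], [0, 0, 0], [0, 0, 0], [0, 0, 0], [0, 0, 0], [0, 0, 0], [0, 0, 0], [0, 0, 0]], gripper=[1, 1, 1, 1, 1, 1, 1, 1, 1, 1, 1, 1, 1, 1])

```text
time_s: 2.97
position: [502.5, 21.8, 222.8]
orientation: [180.0, -0.1, -7.0]
force: [0.8, -0.1, 0.0]
grip_width: 87.0
gripper_force: 0.0
```

```bash
sed -i 's/hi=(30,150,255)/hi=(30,135,255)/' h.py; python3 - <<'E'
from h import *
import pickle
np.set_printoptions(precision=1,suppress=True)
w=pickle.load(open("wu.pkl","rb"))
q,P=quad(w,(262,35,350,268),28);print(q,half_pose(P))
w=look("wrist");pickle.dump(w,open("wc.pkl","wb"));cv2.imwrite("pics/wc.png",w["img"])
s=state();print(s["time_s"],s["position"],s["orientation"])
E
```

```text
[[336  50]
 [326 253]
 [287 253]
 [275  50]] (array([ 588.9, -361.9,   28. ]), np.float64(-6.989784430897786), [np.float64(45.89923017410189), np.float64(60.43335812147635), np.float64(219.7220380192897), np.float64(219.74059429791137)], np.float64(219.61111054576213))
3.0167 [502.6  21.6 222.7] [180.   -0.   -7.1]
```

View pics/wc.png

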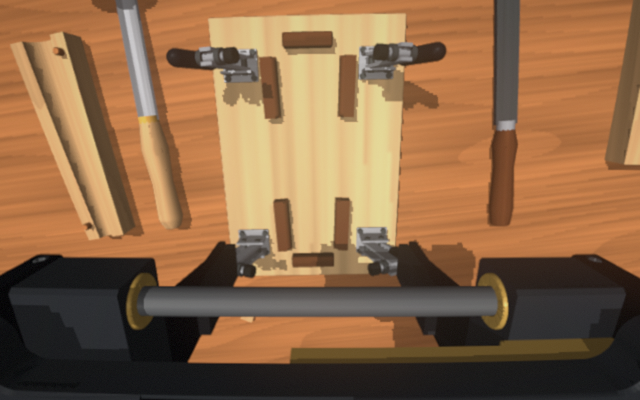

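The cradle is fully in view: base corners near (209,18) and (405,14), and brown blocks bounding the pocket at cols 265–355, rows 40–260. The wide end is at the top of the image.

```bash
python3 - <<'E'
from h import *
import pickle
np.set_printoptions(precision=1,suppress=True)
c=pickle.load(open("wc.pkl","rb"))
hs=cv2.cvtColor(c["img"],cv2.COLOR_BGR2HSV)
m=cv2.inRange(hs,(12,60,150),(30,135,255));m=cv2.morphologyEx(m,cv2.MORPH_OPEN,np.ones((3,3)))
rows=range(110,195,3)
L=cast(c,[[np.where(m[r,200:260])[0][0]+200-.5,r] for r in rows],18)
Rr=cast(c,[[np.where(m[r,360:430])[0][-1]+360+.5,r] for r in rows],18)
cols=range(220,398,3)
T=cast(c,[[x,np.where(m[5:60,x])[0][0]+5-.5] for x in cols],18)
def fit(P):
    v=cv2.fitLine(P[:,:2].astype(np.float32),cv2.DIST_HUBER,0,.01,.01)[:,0];return v[:2],v[2:]
for P in (L,Rr,T): d,p=fit(P);print(d,p,np.degrees(np.arctan2(d[1],d[0])))
ang=np.mean([np.degrees(np.arctan(fit(P)[0][1]/fit(P)[0][0])) for P in (L,Rr)]);print("yaw",ang)
a=np.radians(ang);ux=np.array([np.cos(a),np.sin(a)]);uy=np.array([-ux[1],ux[0]])
yl,yr=np.median(L[:,:2]@uy),np.median(Rr[:,:2]@uy);xt=np.median(T[:,:2]@ux);print("width",yl-yr)
C=ux*(xt-145)+uy*(yl+yr)/2;print("centre edges",C)
# brown blocks
b=cv2.inRange(hs,(0,70,30),(15,255,135));k=np.zeros_like(b);k[25:270,262:360]=b[25:270,262:360]
k=cv2.morphologyEx(k,cv2.MORPH_OPEN,np.ones((3,3)))
for q in cv2.findContours(k,cv2.RETR_EXTERNAL,cv2.CHAIN_APPROX_NONE)[0]:
    if cv2.contourArea(q)<100: continue
    r=cv2.boundingRect(q)
    # top and bottom outline heights, cradle frame, mm
    for z in (32,18):
        P=cast(c,q.reshape(-1,2),z)[:,:2]-C; X=np.c_[P@ux,P@uy];print(r,z,X.min(0),X.max(0))
E
```

```text
[ 1.  -0.1] [547.1 123. ] -5.9522495
[ 1.  -0.1] [522.6 -75.1] -5.8873677
[0.1 1. ] [672.3  11.5] 84.21466
yaw -5.9198084
width 199.51556894952614
centre edges [527.9  24.7]
(293, 253, 41, 14) 32 [-125.1  -24.1] [-108.1   23.1]
(293, 253, 41, 14) 18 [-132.3  -24.7] [-114.6   24.4]
(275, 200, 17, 51) 32 [-103.6   24.2] [-43.   40.7]
(275, 200, 17, 51) 18 [-110.    25.5] [-47.   42.6]
(334, 199, 15, 51) 32 [-103.8  -41.3] [-43.2 -25.3]
(334, 199, 15, 51) 18 [-110.2  -42.6] [-47.2 -26. ]
(262, 57, 18, 61) 32 [46.  30.5] [103.9  46.8]
(262, 57, 18, 61) 18 [45.6 32. ] [105.8  49. ]
(339, 56, 17, 61) 32 [ 45.7 -47.2] [103.4 -31.1]
(339, 56, 17, 61) 18 [ 45.2 -48.7] [105.3 -32. ]
(283, 32, 50, 16) 32 [112.5 -24.4] [126.1  23.6]
(283, 32, 50, 16) 18 [114.7 -25.1] [128.8  24.8]
```

Call:
jog_arm(slide=[[2, -28, 0], [2.3, -38, 0], [2.3, -38, 0], [2.3, -38, 0], [2.3, -38, 0], [2.3, -38, 0], [2.3, -29, 0], [1, -14, 0], [0, 0, 0], [0, 0, 0], [0, 0, 0]], angular=[[0, 0, 0], [0, 0, 0], [0, 0, 0], [0, 0, 0], [0, 0, 0], [0, 0, 0], [0, 0, -0.08], [0, 0, -0.08], [0, 0, 0], [0, 0, 0], [0, 0, 0]], gripper=[1, 1, 1, 1, 1, 1, 1, 1, 1, 1, 1])

```text
time_s: 3.93
position: [549.6, 278.8, 222.2]
orientation: [179.9, 0.1, 2.0]
force: [0.5, 0.1, 0.2]
grip_width: 87.2
gripper_force: 0.0
```

```bash
python3 - <<'E'
from h import *
import pickle
np.set_printoptions(precision=1,suppress=True)
w=look("wrist");pickle.dump(w,open("wl.pkl","wb"));cv2.imwrite("pics/wl.png",w["img"])
s=state();print(s["time_s"],s["position"],s["orientation"])
E
```

```text
3.9833 [549.5 278.7 222.3] [180.   0.   2.]
```

View pics/wl.png

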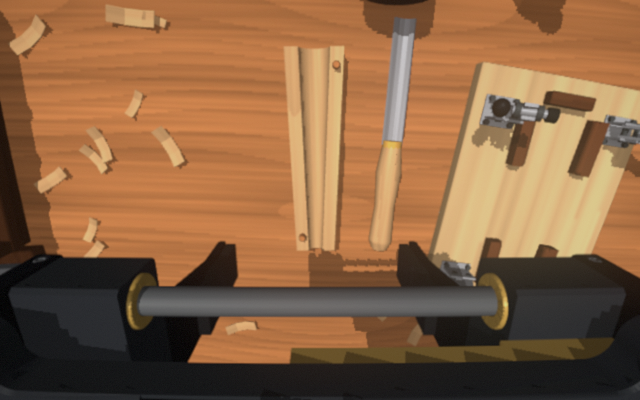

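The dowelled half's corners are near (284,46), (345,46), (336,250), (297,250), with its dowels at (336,66) and (303,238). The gouge passes about 40 mm to its right.

```bash
python3 - <<'E'
from h import *
import pickle
np.set_printoptions(precision=2,suppress=True)
c=pickle.load(open("wl.pkl","rb"))
q,P=quad(c,(272,35,352,265),28);print(q,half_pose(P))
hs=cv2.cvtColor(c["img"],cv2.COLOR_BGR2HSV)
m=cv2.inRange(hs,(12,60,150),(30,140,255));m=cv2.morphologyEx(m,cv2.MORPH_OPEN,np.ones((3,3)))
rows=range(60,240,4)
L=cast(c,[[np.where(m[r,275:310])[0][0]+275-.5,r] for r in rows],28)
Rr=cast(c,[[np.where(m[r,325:352])[0][-1]+325+.5,r] for r in rows],28)
M=((L+Rr)/2)[:,:2].astype(np.float32);print(cv2.fitLine(M,cv2.DIST_HUBER,0,.01,.01)[:,0])
d=half_pose
b=cv2.inRange(hs,(0,100,60),(14,255,190))
for (x0,y0,x1,y1) in ((329,58,344,75),(296,230,311,246)):
    u=cv2.moments(b[y0:y1,x0:x1],True);p=[[x0+u["m10"]/u["m00"],y0+u["m01"]/u["m00"]]];print(p,cast(c,p,34))
print([hs[y,x] for x,y in [(336,66),(303,238),(290,100)]])
E
```

```text
[[345  46]
 [335 250]
 [296 250]
 [283  46]] (array([577.72, 280.24,  28.  ]), np.float64(2.37618605906662), [np.float64(45.77986499298373), np.float64(61.27401600318732), np.float64(219.64004072929876), np.float64(219.70743585315137)], np.float64(219.5370927502298))
[  1.     0.04 584.49 280.74]
[[335.7586206896552, 65.17241379310344]] [[669.7  262.72  34.  ]]
[[302.51428571428573, 236.34285714285716]] [[487.26 291.14  34.  ]]
[array([ 13, 158, 199], dtype=uint8), array([ 13, 158, 200], dtype=uint8), array([ 15, 122, 214], dtype=uint8)]
```

Call:
jog_arm(slide=[[28.2, -0.5, 10], [0, 0, 36], [0, 0, 38], [0, 0, 38], [0, 0, 36], [0, 0, 26], [0, 0, 16], [0, 0, 10], [0, 0, 8], [0, 0, 0], [0, 0, 0], [0, 0, 0]], angular=[[0, 0, -0.0065], [0, 0, 0], [0, 0, 0], [0, 0, 0], [0, 0, 0], [0, 0, 0], [0, 0, 0], [0, 0, 0], [0, 0, 0], [0, 0, 0], [0, 0, 0], [0, 0, 0]], gripper=[0.85, 0.85, 0.85, 0.85, 0.85, 0.85, 0.85, 0.85, 0.85, 0.85, 0.85, 0.85])

```text
time_s: 4.98
position: [578.6, 282.3, 6.0]
orientation: [-180.0, -0.2, 2.6]
force: [0.2, 0.4, 1.3]
grip_width: 74.1
gripper_force: 0.0
```

Call:
jog_arm(slide=[[0, 0, 0], [0, 0, 0], [0, 0, 0], [0, 0, 0], [0, 0, 0], [0, 0, 0], [0, 0, 0], [0, 0, 0]], angular=[[0, 0, 0], [0, 0, 0], [0, 0, 0], [0, 0, 0], [0, 0, 0], [0, 0, 0], [0, 0, 0], [0, 0, 0]], gripper=[0, 0, 0, 0, 0, 0, 0, 0])

```text
time_s: 5.65
position: [577.5, 282.4, 5.0]
orientation: [-180.0, -0.0, 2.6]
force: [-1.1, -0.1, 5.1]
grip_width: 51.8
gripper_force: 30.0
```

```bash
python3 - <<'E'
from h import *
np.set_printoptions(precision=2,suppress=True)
for i in range(4):
    s=state();print(s["time_s"],s["q"],s["position"],s["orientation"]);read_camera("wrist")
E
```

```text
5.65 [ 16.12  47.95  87.03   0.    45.   103.51] [577.53 282.42   5.04] [-179.99   -0.03    2.6 ]
5.7 [ 16.11  47.95  87.03   0.    45.   103.51] [577.54 282.41   5.04] [-179.99   -0.03    2.6 ]
5.75 [ 16.12  47.95  87.02   0.01  45.   103.51] [577.53 282.43   5.  ] [-179.99   -0.03    2.6 ]
5.8 [ 16.12  47.95  87.03   0.01  45.   103.51] [577.5  282.43   5.02] [-179.99   -0.02    2.6 ]
```

Call:
jog_arm(slide=[[0, 0, -8], [0, 0, -25], [0, 0, -35], [0, 0, -35], [0, 0, -30], [0, 0, -12], [-2, 22, 0], [-3, 34, 0], [-3, 34, 0], [-3, 34, 0], [-3, 34, 0], [-3, 34, 0], [-3, 34, 0], [-2, 22, 0], [-1, 13.4, 0], [0, 0, 0], [0, 0, 0], [0, 0, 0], [0, 0, 0]], angular=[[0, 0, 0], [0, 0, 0], [0, 0, 0], [0, 0, 0.05], [0, 0, 0.05], [0, 0, 0.0475], [0, 0, 0], [0, 0, 0], [0, 0, 0], [0, 0, 0], [0, 0, 0], [0, 0, 0], [0, 0, 0], [0, 0, 0], [0, 0, 0], [0, 0, 0], [0, 0, 0], [0, 0, 0], [0, 0, 0]], gripper=[0, 0, 0, 0, 0, 0, 0, 0, 0, 0, 0, 0, 0, 0, 0, 0, 0, 0, 0])

```text
time_s: 7.43
position: [527.8, 25.5, 149.5]
orientation: [-180.0, 0.0, -5.8]
force: [-0.1, -0.0, -0.2]
grip_width: 52.5
gripper_force: 30.0
```

```bash
python3 - <<'E'
from h import *
import pickle
s=state();print(s["time_s"],s["position"],s["orientation"],s["force"],s["gripper_force"])
w=look("wrist");pickle.dump(w,open("wp.pkl","wb"));t=look("side")
cv2.imwrite("pics/p1.png",np.hstack([cv2.resize(w["img"][:300,150:500],(467,400)),t["img"][130:330,220:386].repeat(2,0).repeat(2,1)]))
E
```

```text
7.4333 [527.81521018  25.5461037  149.46525178] [-1.79982831e+02  1.07576387e-02 -5.79009786e+00] [-0.12733565 -0.02535391 -0.22145572] 29.97939183644121
```

View pics/p1.png

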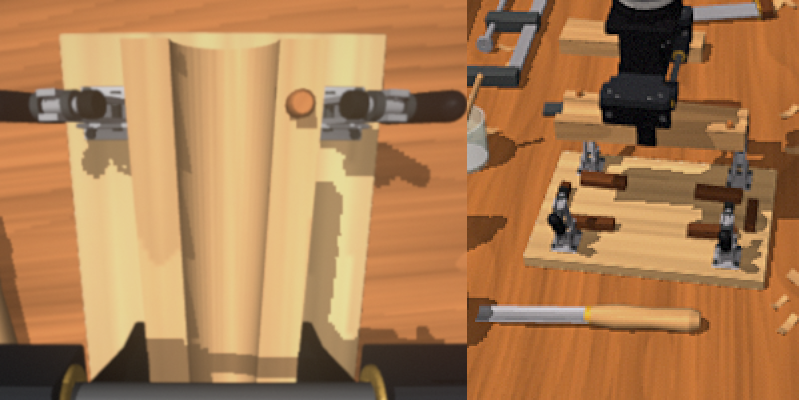

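The half is held level over the cradle. The dowel appears at about full-image (375,77), and I'll use it to measure the half's offset in the hand.

```bash
python3 - <<'E'
from h import *
import pickle
np.set_printoptions(precision=2,suppress=True)
c=pickle.load(open("wp.pkl","rb"));hs=cv2.cvtColor(c["img"],cv2.COLOR_BGR2HSV)
x0,y0,x1,y1=362,62,386,92
sub=hs[y0:y1,x0:x1];b=(sub[...,1]>145)&(sub[...,0]<15)
m=cv2.morphologyEx(b.astype(np.uint8),cv2.MORPH_OPEN,np.ones((5,5)))
ct=max(cv2.findContours(m,0,1)[0],key=cv2.contourArea);(u,v),r=cv2.minEnclosingCircle(ct);print(u+x0,v+y0,r)
T=T_tool(state())
def tool(p): return (np.linalg.inv(T)@np.r_[p,1])[:3]
print("dowel in tool",tool(cast(c,[[u+x0,v+y0]],180.5)[0]))
# hand-read: wide end edge corners of the top face, z=172.5
for cx,cy in ((120,36),(322,36)): print(tool(cast(c,[[150+cx*350/467,cy*.75]],172.5)[0]))
E
```

```text
375.359375 76.234375 9.62248706817627
dowel in tool [ 92.49  22.95 -31.02]
[110.93 -28.07 -23.02]
[110.92  29.58 -23.03]
```

Call:
jog_arm(slide=[[0, 0, 15], [0, 0, 25], [0, 0, 25], [0, 0, 20], [0, 0, 12], [0, 0, 6], [0, 0, 2], [0, 0, 0], [0, 0, 0]], angular=[[0, 0, 0], [0, 0, 0], [0, 0, 0], [0, 0, 0], [0, 0, 0], [0, 0, 0], [0, 0, 0], [0, 0, 0], [0, 0, 0]], gripper=[0, 0, 0, 0, 0, 0, 0, 0, 0])

```text
time_s: 8.28
position: [528.6, 24.7, 45.2]
orientation: [180.0, -0.1, -5.8]
force: [0.6, -0.8, -1.5]
grip_width: 51.9
gripper_force: 30.0
```

Call:
jog_arm(slide=[[-1, -0.7, 0], [0, 0, 2], [0, 0, 3], [0, 0, 3], [0, 0, 3], [0, 0, 0], [0, 0, 0]], angular=[[0, 0, 0], [0, 0, 0], [0, 0, 0], [0, 0, 0], [0, 0, 0], [0, 0, 0], [0, 0, 0]], gripper=[0, 0, 0, 0, 0, 0, 0])

```text
time_s: 8.87
position: [526.6, 25.4, 33.2]
orientation: [-180.0, 0.0, -5.9]
force: [-0.4, 0.2, -0.8]
grip_width: 52.1
gripper_force: 30.0
```

Call:
jog_arm(slide=[[0.7, 0, 1], [0, 0, 2], [0, 0, 2], [0, 0, 2], [0, 0, 1.5], [0, 0, 1], [0, 0, 0], [0, 0, 0]], angular=[[0, 0, 0], [0, 0, 0], [0, 0, 0], [0, 0, 0], [0, 0, 0], [0, 0, 0], [0, 0, 0], [0, 0, 0]], gripper=[0, 0, 0, 0, 0, 0, 0, 0])

```text
time_s: 9.53
position: [527.5, 25.3, 23.9]
orientation: [-180.0, 0.0, -5.9]
force: [-0.2, -0.0, -0.2]
grip_width: 52.0
gripper_force: 30.0
```

Call:
jog_arm(slide=[[0, 0, 0.5], [0, 0, 0.5], [0, 0, 0.5], [0, 0, 0], [0, 0, 0]], angular=[[0, 0, 0], [0, 0, 0], [0, 0, 0], [0, 0, 0], [0, 0, 0]], gripper=[0, 0, 0, 0, 0])

```text
time_s: 9.95
position: [527.7, 25.3, 23.0]
orientation: [180.0, -0.0, -5.9]
force: [-1.4, 1.1, 4.2]
grip_width: 52.0
gripper_force: 30.0
```

Contact with the pocket floor (4 N). Now I'll let go and rise.

Call:
jog_arm(slide=[[0, 0, 0], [0, 0, 0], [0, 0, 0], [0, 0, 0], [0, 0, 0], [0, 0, -5], [0, 0, -15], [0, 0, -30], [0, 0, -38], [0, 0, -38], [0, 0, -38], [0, 0, -24], [0, 0, -10], [0, 0, 0], [0, 0, 0], [0, 0, 0]], angular=[[0, 0, 0], [0, 0, 0], [0, 0, 0], [0, 0, 0], [0, 0, 0], [0, 0, 0], [0, 0, 0], [0, 0, 0], [0, 0, 0], [0, 0, 0], [0, 0, 0], [0, 0, 0], [0, 0, 0], [0, 0, 0], [0, 0, 0], [0, 0, 0]], gripper=[0.9, 0.9, 0.9, 0.9, 0.9, 0.9, 0.9, 0.9, 0.9, 0.9, 0.9, 0.9, 0.9, 0.9, 0.9, 0.9])

```text
time_s: 11.28
position: [526.1, 25.5, 218.7]
orientation: [-180.0, 0.2, -5.9]
force: [-0.7, 0.1, -0.1]
grip_width: 78.3
gripper_force: 0.0
```

```bash
python3 - <<'E'
from h import *
import pickle
s=state();print(s["time_s"],s["position"],s["orientation"],s["grip_width"])
w=look("wrist");pickle.dump(w,open("wd.pkl","wb"));t=look("side")
cv2.imwrite("pics/p2.png",np.hstack([cv2.resize(w["img"][:300,150:500],(467,400)),t["img"][130:330,220:386].repeat(2,0).repeat(2,1)]))
E
```

```text
11.2833 [526.07481485  25.51679423 218.68371146] [-179.98668659    0.23820685   -5.86003272] 78.27374604823534
```

View pics/p2.png

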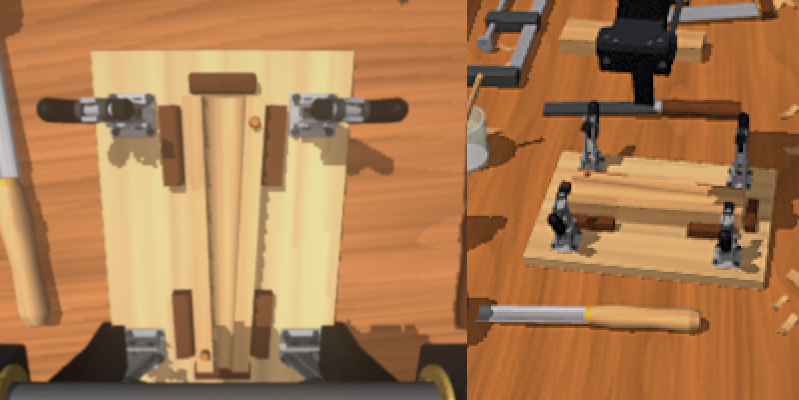

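The half is seated between the cheeks. Its dowels are at about full-image (341,92) and (304,266).

```bash
python3 - <<'E'
from h import *
import pickle
np.set_printoptions(precision=2,suppress=True)
c=pickle.load(open("wd.pkl","rb"));hs=cv2.cvtColor(c["img"],cv2.COLOR_BGR2HSV)
D=[]
for x0,y0,x1,y1 in ((334,84,349,99),(297,258,312,273)):
    sub=hs[y0:y1,x0:x1];b=((sub[...,1]>140)&(sub[...,0]<15)&(sub[...,2]>120)).astype(np.uint8)
    b=cv2.morphologyEx(b,cv2.MORPH_OPEN,np.ones((3,3)))
    n,l,st,ce=cv2.connectedComponentsWithStats(b);i=1+st[1:,4].argmax();print(st[i],ce[i]+[x0,y0])
    D.append(cast(c,[ce[i]+[x0,y0]],53)[0])
D=np.array(D);print(D)
d=(D[0]-D[1])[:2];yaw=np.arctan2(d[1],d[0])-np.arctan2(-37,184);print("len",np.linalg.norm(d),np.hypot(184,37),"yaw",np.degrees(yaw))
Rm=np.array([[np.cos(yaw),-np.sin(yaw)],[np.sin(yaw),np.cos(yaw)]])
print("centre",D[:,:2].mean(0)-Rm@[0,-3.5])
E
```

```text
[ 4  4  6  7 38] [340.5  91. ]
[ 4  6  5  6 29] [302.93 266.59]
[[617.18  -7.36  53.  ]
 [439.1   48.54  53.  ]]
len 186.6512342145451 187.6832437912346 yaw -6.059333448602137
centre [528.51  24.07]
```

Call:
jog_arm(slide=[[6, 24, 0], [10, 37.5, 0], [10, 37.5, 0], [10, 37.5, 0], [10, 37.5, 0], [10, 37.5, 0], [10, 37.5, 0], [10, 37.5, 0], [10, 37.5, 0], [10, 37.5, 0], [5.4, 16.5, 10], [0, 0, 30], [0, 0, 36], [0, 0, 36], [0, 0, 30], [0, 0, 15], [0, 0, 0], [0, 0, 0], [0, 0, 0]], angular=[[0, 0, 0], [0, 0, 0], [0, 0, 0], [0, 0, 0], [0, 0, 0], [0, 0, 0], [0, 0, 0], [0, 0, 0], [0, 0, 0], [0, 0, 0], [0, 0, 0.018], [0, 0, 0], [0, 0, 0], [0, 0, 0], [0, 0, 0], [0, 0, 0], [0, 0, 0], [0, 0, 0], [0, 0, 0]], gripper=[0.9, 0.9, 0.9, 0.9, 0.9, 0.9, 0.9, 0.9, 0.9, 0.9, 0.9, 0.9, 0.9, 0.9, 0.9, 0.9, 0.9, 0.9, 0.9])

```text
time_s: 12.97
position: [590.5, -361.5, 63.8]
orientation: [180.0, -0.0, -6.9]
force: [0.8, -0.0, 0.0]
grip_width: 78.5
gripper_force: 0.0
```

Call:
jog_arm(slide=[[-2.1, -0.4, 10], [0, 0, 18], [0, 0, 15], [0, 0, 8], [0, 0, 5], [0, 0, 2.5], [0, 0, 0], [0, 0, 0], [0, 0, 0]], angular=[[0, 0, 0], [0, 0, 0], [0, 0, 0], [0, 0, 0], [0, 0, 0], [0, 0, 0], [0, 0, 0], [0, 0, 0], [0, 0, 0]], gripper=[0.9, 0.9, 0.9, 0.9, 0.9, 0.9, 0.9, 0.9, 0.9])

```text
time_s: 13.72
position: [588.4, -360.8, 5.8]
orientation: [180.0, -0.1, -6.9]
force: [0.6, 0.9, -0.0]
grip_width: 78.5
gripper_force: 0.0
```

Call:
jog_arm(slide=[[0, 0, 0], [0, 0, 0], [0, 0, 0], [0, 0, 0], [0, 0, 0], [0, 0, 0], [0, 0, 0], [0, 0, 0], [0, 0, 0]], angular=[[0, 0, 0], [0, 0, 0], [0, 0, 0], [0, 0, 0], [0, 0, 0], [0, 0, 0], [0, 0, 0], [0, 0, 0], [0, 0, 0]], gripper=[0, 0, 0, 0, 0, 0, 0, 0, 0])

```text
time_s: 14.47
position: [587.9, -360.5, 5.2]
orientation: [180.0, -0.0, -6.9]
force: [-0.4, -0.7, 1.8]
grip_width: 52.2
gripper_force: 30.0
```

Call:
jog_arm(slide=[[0, 0, -8], [0, 0, -25], [0, 0, -36], [0, 0, -36], [0, 0, -36], [0, 0, -19], [-6.5, -22, 0], [-10, -36, 0], [-10, -36, 0], [-10, -36, 0], [-10, -36, 0], [-10, -36, 0], [-10, -36, 0], [-10, -36, 0], [-10, -36, 0], [-10, -35, 0], [-7, -20, 0], [-2.9, -10.6, 0], [0, 0, 0], [0, 0, 0]], angular=[[0, 0, 0], [0, 0, 0], [0, 0, 0], [0, 0, 0], [0, 0, 0], [0, 0, 0], [0, 0, 0], [0, 0, 0], [0, 0, 0], [0, 0, 0], [0, 0, 0], [0, 0, 0], [0, 0, 0], [0, 0, 0], [0, 0, 0], [0, 0, 0], [0, 0, 0], [0, 0, -0.0165], [0, 0, 0], [0, 0, 0]], gripper=[0, 0, 0, 0, 0, 0, 0, 0, 0, 0, 0, 0, 0, 0, 0, 0, 0, 0, 0, 0])

```text
time_s: 16.13
position: [527.8, 24.9, 165.3]
orientation: [180.0, -0.1, -5.9]
force: [-0.1, 1.0, -1.4]
grip_width: 51.9
gripper_force: 30.0
```

```bash
python3 - <<'E'
from h import *
import pickle
s=state();print(s["time_s"],s["position"],s["orientation"],s["grip_width"])
w=look("wrist");pickle.dump(w,open("wh.pkl","wb"));t=look("side")
cv2.imwrite("pics/p3.png",np.hstack([cv2.resize(w["img"][:300,150:500],(467,400)),t["img"][110:310,220:386].repeat(2,0).repeat(2,1)]))
E
```

```text
16.1333 [527.79698667  24.87054659 165.32126588] [ 1.79952506e+02 -6.75045828e-02 -5.86648349e+00] 51.918171982897356
```

View pics/p3.png

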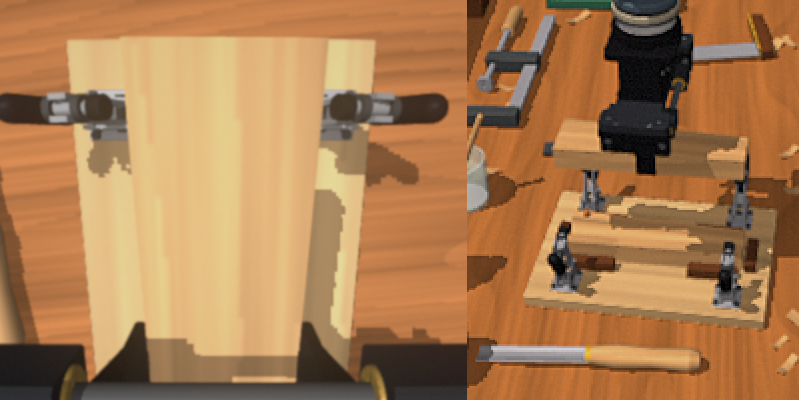

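Both halves are visible. The held one's wide corners are near crop (120,38) and (327,38). I'll compare its in-hand offset with that of the first half.

```bash
python3 - <<'E'
from h import *
import pickle
np.set_printoptions(precision=2,suppress=True)
for f,z in (("wp",149.47),("wh",165.32)):
    c=pickle.load(open(f+".pkl","rb"));Tc=c["T"]@np.linalg.inv(c["tool_from_camera"]);Ti=np.linalg.inv(Tc)
    zt=Tc[2,3]+23
    g=cv2.GaussianBlur(c["img"],(3,3),0).astype(np.float32)
    gx=np.abs(cv2.Sobel(g,cv2.CV_32F,1,0)).sum(2);gy=np.abs(cv2.Sobel(g,cv2.CV_32F,0,1)).sum(2)
    def tool(p): return (Ti@np.r_[p,1])[:3]
    tx=[]
    E={}
    for sgn in (-1,1):
        X=np.arange(50,106,2.);pts=[]
        for x in X:
            hw=26+x*8/220
            ys=np.arange(-5,5.01,.25)
            uv=proj(c,[(Tc@[x,sgn*hw+y,-23,1])[:3] for y in ys]).astype(np.float32)
            v=cv2.remap(gx,uv[:,0].reshape(1,-1),uv[:,1].reshape(1,-1),cv2.INTER_LINEAR)[0]
            pts.append(ys[v.argmax()])
        E[sgn]=np.array(pts);print(f,sgn,np.median(pts),np.polyfit(X,pts,1),np.array(pts)[::3])
    xs=np.arange(104,117,.25);r=[]
    for y in range(-24,25,4):
        uv=proj(c,[(Tc@[x,y,-23,1])[:3] for x in xs]).astype(np.float32)
        v=cv2.remap(gy,uv[:,0].reshape(1,-1),uv[:,1].reshape(1,-1),cv2.INTER_LINEAR)[0];r.append(xs[v.argmax()])
    print("end",np.array(r))
E
```

```text
wp -1 1.5 [-0.02  1.93] [ 1.5   1.5   1.25  1.5  -2.75  1.5   0.    1.25  1.5   1.5 ]
wp 1 1.25 [-0.01  2.07] [1.25 1.25 1.25 1.25 4.   1.5  1.25 1.5  1.25 1.5 ]
end [112.   112.   112.   109.   112.   112.   112.   112.   112.   112.
 109.25 111.75 111.75]
wh -1 1.5 [-0.    1.23] [ 1.5   1.25  1.5   1.5  -1.5   1.5   1.25  1.5   1.75  1.75]
wh 1 1.25 [0.01 0.71] [1.25 1.25 1.25 1.25 1.25 4.25 1.5  1.5  1.25 1.25]
end [111.   111.   111.   111.   110.75 110.75 110.75 110.75 110.75 110.75
 110.75 110.75 110.75]
```

Call:
jog_arm(slide=[[0.8, -0.4, 10], [0, 0, 18], [0, 0, 20], [0, 0, 16], [0, 0, 10], [0, 0, 6], [0, 0, 3], [0, 0, 0], [0, 0, 0], [0, 0, 0]], angular=[[0, 0, 0], [0, 0, 0], [0, 0, 0], [0, 0, 0], [0, 0, 0], [0, 0, 0], [0, 0, 0], [0, 0, 0], [0, 0, 0], [0, 0, 0]], gripper=[0, 0, 0, 0, 0, 0, 0, 0, 0, 0])

```text
time_s: 17.07
position: [528.8, 25.4, 82.8]
orientation: [180.0, -0.1, -5.9]
force: [0.8, 0.2, -1.3]
grip_width: 52.2
gripper_force: 30.0
```

Call:
jog_arm(slide=[[0, 0, 4], [0, 0, 4], [0, 0, 3], [0, 0, 2], [0, 0, 0], [0, 0, 0], [0, 0, 0], [0, 0, 0]], angular=[[0, 0, 0], [0, 0, 0], [0, 0, 0], [0, 0, 0], [0, 0, 0], [0, 0, 0], [0, 0, 0], [0, 0, 0]], gripper=[0, 0, 0, 0, 0, 0, 0, 0])

```text
time_s: 17.73
position: [528.2, 25.6, 69.1]
orientation: [180.0, -0.0, -5.9]
force: [0.3, -0.2, -1.6]
grip_width: 51.9
gripper_force: 30.0
```

```bash
python3 - <<'E'
from h import *
np.set_printoptions(precision=2,suppress=True)
s=state();print(s["time_s"],s["position"],s["orientation"],s["force"],s["gripper_force"])
t=look("side");w=look("wrist")
cv2.imwrite("pics/p4.png",np.hstack([cv2.resize(t["img"][150:290,230:390],(640,560),interpolation=cv2.INTER_CUBIC),cv2.resize(w["img"][:300,270:356],(160,560))]))
E
```

```text
17.7333 [528.18  25.57  69.13] [180.    -0.01  -5.94] [ 0.31 -0.19 -1.57] 29.97933803619162
```

View pics/p4.png

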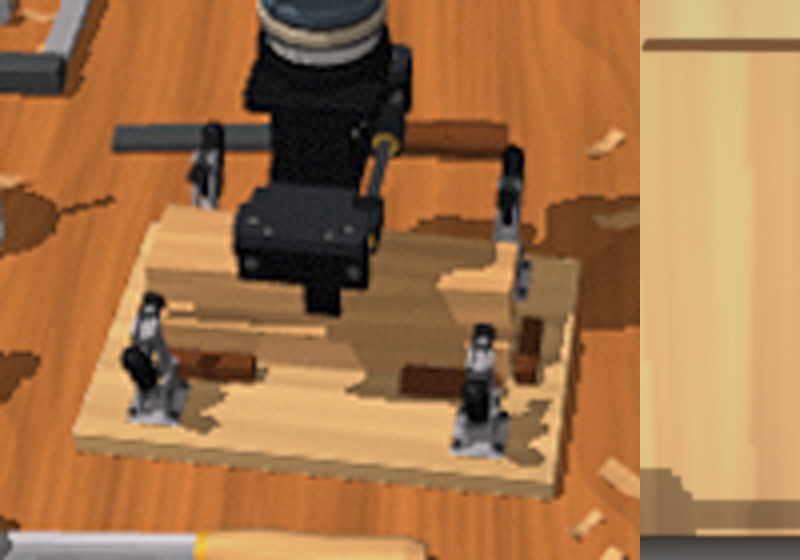

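The side view shows the held half level over the seated one, with an air gap and clear of the clamps. By measurement the gap above the dowel tips is about 10 mm and the offset under 1 mm, so I'm handing it in.

```bash
python3 -c "
from bench import *
print(job_done())"
```

```text
the job is handed in; nothing more can be done
None
```

The dowelled half is seated in the pocket and released. The other half is held level above it, wide end to wide end, with about 10 mm of air over the dowel tips and holes aligned to about 1 mm by my measurements. The job is handed in; the hand-in returned no verdict.

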